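Bench scale check with the cased check weight

TASK

Get the bench scale ready for its daily check. First take the roll that was left on the pan and stand it upright in the free part of the wooden tray; then open the lid of the check-weight case all the way back until it meets its stop and stays there. Take the largest weight out, set it down gently and upright in the middle of the pan, and finally close the lid again without letting it slam, leaving the two smaller weights in their bores and the rolls on the tray as they were.

Things in the scene. Friction and masses are not known exactly. Their poses are not given: they have to be found in the camera images.
- lid (a joint): hinge angle of the case's lid, rad: 0 shut, 1.9 open against its stop. An easy hinge, 0.25 kg lid: let go below about 1.0 it falls shut, above about 1.3 it falls open to the stop and stays there by its own weight; in between it may stay half open
- lid_hinge (a point): point on the hinge axis, at the middle of the case's rear edge, 46 mm above the table; the axis runs along the case's y, and the case's front (with the pull) looks to the case's -x
- lid_pull (a point): centre of the steel T-bar pull: a round bar 10 mm thick, 30 mm long, parallel to the hinge axis (case y), 22 mm out from the lid's front face on an 8 mm stem. Moves and turns with the lid; shut, it is 114 mm in front of the hinge axis and 20 mm above it (66 mm above the table). Held by its two ends (fingers closing along case y) it can turn between the fingers as the lid swings
- case: wooden check-weight case, fixed on the table left or right of the scale, 92 (x) by 190 (y) by 86 mm high when shut; origin at the centre of its underside; front (-x) towards the robot within 0.3 rad. Lower half 46 mm high, 7 mm walls; insert top 34 mm above the table, with three bores 22 mm deep in a row along y. The lid is a shell 40 mm high with 7 mm walls
- weight_large: largest check weight, 0.5 kg: steel cylinder 38 mm wide, 48 mm high, with a knob 25 mm wide at 56 to 64 mm from its underside on a 14.5 mm neck; 64 mm high in all. Origin at the centre of its underside. It stands in the 41 mm bore at case y = +55 mm, underside 12 mm and knob 68 to 76 mm above the table
- weight_medium: medium weight, 28 mm in diameter, 50 mm high with its 19 mm knob, in the bore at case y = -7 mm; origin at the centre of its underside; stays where it is
- weight_small: small weight, 22 mm in diameter, 41 mm high with its 16 mm knob, in the bore at case y = -57 mm; origin at the centre of its underside; stays where it is
- bore_medium (a point): centre of the floor of the medium weight's bore (12 mm above the table)
- bore_small (a point): centre of the floor of the small weight's bore (12 mm above the table)
- scale: bench scale, fixed, about 265 mm deep (x) and 200 mm wide (y), display towards the robot; origin on the table under its middle
- pan_centre (a point): middle of the top face of the scale's flat pan, 212 mm (scale x) by 186 mm (scale y), 111.5 mm above the table
- pan_roll: plain baked roll, an upright barrel 61 mm across and 71 mm high, standing on the scale's pan; origin at the centre of its underside
- tray: oak tray, loose, 102 (x) by 315 (y) by 26 mm high, 7 mm walls, inner floor 88 by 300 mm, 6 mm above the table; origin at the centre of its underside. It stands on the other side of the scale from the case, its length pointing away from the robot. Its half towards the robot (tray y from -20 to +150 mm) is free
- tray_roll_0: flat round roll standing on edge in the far end of the tray (54 mm thick along the tray, 92 mm in diameter); stays there; origin at the centre of its underside
- tray_roll_1: second such roll, beside the first, nearer the robot (centred at tray y = -59 mm)
Mind the look-alikes: they are no part of the job. What is shaped like the pan_roll but purple or turquoise is not meant.

How it is judged:
On the way, in this order (a step that is already met when the one before it is completed fails the run):
1. the roll stands upright in the free part of the tray, let go (x of pan_roll in the frame of tray between -0.03 and 0.03 m and y of pan_roll in the frame of tray between -0.02 and 0.13 m and z of pan_roll in the frame of tray below 0.012 m and angle between pan_roll's own z axis and vertical below 0.15 rad and contact force between pan_roll and the fingers below 0.2 N), for 0.2 s.
2. the lid of the case is open against its stop (value of joint lid above 1.86 rad), for 0.3 s.
3. the largest weight stands upright in the middle of the pan, let go, while the lid is still back (distance between weight_large and pan_centre below 0.035 m and angle between weight_large's own z axis and vertical below 0.1 rad and contact force between weight_large and scale above 3 N and contact force between weight_large and the fingers below 0.2 N and value of joint lid above 1.5 rad), for 0.2 s.
At the end, for the whole second after the job is handed in: lid shut (under 0.04 rad); largest weight at rest upright on the pan within 35 mm of its middle; smaller weights in their bores (within 8 mm); roll at rest upright (within 0.15 rad) on the floor of the tray's free part; the tray's own rolls within 40 mm of their start (value of joint lid below 0.04 rad and distance between weight_large and pan_centre below 0.035 m and angle between weight_large's own z axis and vertical below 0.1 rad and contact force between weight_large and scale above 3 N and linear speed of each of weight_large, pan_roll below 0.02 m/s and distance between weight_medium and bore_medium below 0.008 m and distance between weight_small and bore_small below 0.008 m and x of pan_roll in the frame of tray between -0.03 and 0.03 m and y of pan_roll in the frame of tray between -0.02 and 0.13 m and z of pan_roll in the frame of tray below 0.012 m and angle between pan_roll's own z axis and vertical below 0.15 rad and distance of each of tray_roll_0, tray_roll_1 from where it was at the start of the episode below 0.04 m); the robot touches nothing.
It fails at once if the lid slams shut (swings shut faster than 5 rad/s, as when let fall from more than about 0.2 rad) (velocity of joint lid below -5 rad/s).
It fails at once if the weight is dropped (falls free faster than 0.5 m/s) or banged on the scale (more than 100 N) (contact force between weight_large and scale above 100 N or (contact force between weight_large and the fingers below 0.1 N and linear speed of weight_large above 0.5 m/s)).
It fails at once if a roll on the tray is knocked about (moved more than 60 mm) (distance of any of tray_roll_0, tray_roll_1 from where it was at the start of the episode above 0.06 m).
It fails at once if a smaller weight is taken or knocked out of its bore (distance between weight_medium and bore_medium above 0.03 m or distance between weight_small and bore_small above 0.03 m).
It also fails if it takes over 72 s, if anything falls off the work surface, if the arm or the gripper's body presses on something with over 40 N, if the wrist force passes 120 N, or if a joint passes its speed limit or range.

ROBOT

A 6-joint arm with a two-finger parallel gripper is mounted at the origin on a cart in front of the work surface, level with it; the furniture and walls round the work are solid. World frame = base frame: x ahead of the robot, y to its left, z up, the work surface at z = 0. Lengths are in m, angles in rad, forces in N, time in s.
With the tool pointing down it reaches from about 0.35 to 0.85 m from the base axis. Payload 8.1 kg.
Tool frame: the origin (TCP) lies on the mounting face of the last link; the fingertips stand 186 mm ahead of it and the grasp point (between the pads) lies 167 mm ahead of it; z points along the fingers, y is the line along which they close (so a half turn about z gives the same grasp; the last joint's range is limited). The gripper opens to 93 mm and grips with 3 to 60 N. Pads are 15 mm wide; open, the fingers measure 128 mm over their backs; the gripper's body (75 mm by 188 mm) begins 65 mm behind the grasp point.
Start: joints at [-1.249, 0.13, 1.488, -0, 1.523, -0.085], TCP at [0.237, -0.551, 0.405] pointing down, gripper open.
Joint ranges: [-2.96, 2.96], [-0.89, 2.26], [0.02, 2.5], [-1.34, 4.48], [0, 2.73], [-2.66, 2.66]. Speed limits (rad/s): [2.39, 2.39, 2.79, 3.14, 3.14, 3.14].

INTERFACE

Orientations are given as a rotation vector (axis times angle).
In Python, from plant import * gives the robot as it stands. The module is installed in compiled form; this text tells all that it offers.
- The arm moves only by the tool arm_command, never from a script. Its argument "increments" is a list of rows, each a list of 6 numbers: the shift along the tool's x, y, z in units of 0.2 m (1.0 is 0.2 m), then the turn, a rotation vector about the tool's x, y, z in units of pi rad (1.0 is pi rad). A call has exactly 5 rows; each row is the pose to reach, as a shift and turn from the pose commanded when the call began, along the tool's axes at that moment, turning the shorter way round; what a row does not reach only later rows make up. A row lasts 1/8 s, in which the tool goes at most 62.5 mm and 10.7 degrees, less where a joint would pass 70% of its speed; a pose out of reach is approached as far as the arm can. A call with a number of a shift or a turn outside -1 to 1 is refused whole. A call with a gripper value outside its range is refused whole. "fingers" is the closure, from -1 (fully open) to 1 (shut), set as the call begins (left out, the last holds). The fingers move at their own pace and stop on an object; "force" is the grip in N (left out, the last holds). Time passes only in rows, so rows that repeat a pose let the fingers close, or fill a call up. It gives the time, the measured TCP pose, the force, the opening and the grip force at its end, in the units of the state.
- read_state(): the state, without advancing time (a new reading comes with each control period).
- read_camera(name): name is "scene" or "top" or "wrist"; returns a dict with "image" (420x560x3 uint8, red, green, blue), "fx", "fy", "cx", "cy" (pixels), "k1" (the pictures are not rectified: a ray, as slopes to the right and down, at radius r is drawn at 1 + k1 r^2 times it, then the intrinsics apply), "T" (4x4, takes a point from camera to world coordinates). Camera axes: x right, y down, z forward; pixel columns grow to the right and rows downward; lengths in m; the calibration is good to about 2 mm. A picture is of the moment at which its call begins. There is no depth.
- close_job(): hands the job in; it is judged then, once.
The state is a dict: "t": time; "q": joint angles; "dq": joint speeds; "joint_torque": joint torques, N m; "tool_pos": TCP position; "orientation": TCP orientation; "force": force on the tool from outside, world axes, zero at the start; "wrist_torque": the same for the moment, N m; "opening": finger opening in m; "gripper_force": force on a finger pad.
Only numpy, scipy, OpenCV 4.12 (cv2) and the standard library are available. Lean on these libraries where they do the work, as an engineer would, in place of code of your own. Each camera call takes 0.05 s, during which the arm holds its last target. There are 200 camera calls.

## Working session

There is one attempt and no reset: what is moved stays moved. The work goes in short steps, Python scripts to look and compute and a tool call to move; the robot and the scene stay as the last step left them, time stands still between calls to the robot, and variables do not carry over. Pictures are saved under pics/ and viewed, at most 14 in all, crops included, and the job is handed in when it is done.

Besides the shell and the picture viewer there is one more tool, called as name([rows], argument=value, ...), one row to a line, values as JSON. arm_command: Moves the arm, as the interface text tells. Shifts and turns lie within -1 to 1; 1 stands for 0.2 m of shift or pi rad of turn. Its arguments: {"type":"object","properties":{"increments":{"type":"array","items":{"type":"array","items":{"type":"number","minimum":-1,"maximum":1}}},"fingers":{"type":"number"},"force":{"type":"number"}},"required":["increments"]}

```bash
mkdir -p pics; cat > h.py <<'E'
from plant import *
import numpy as np, cv2
from scipy.spatial.transform import Rotation as R
def shot(n,save=None):
    c=read_camera(n)
    if save: cv2.imwrite('pics/'+save,c['image'][:,:,::-1])
    return c
def ray(c,u,v):
    x,y=(u-c['cx'])/c['fx'],(v-c['cy'])/c['fy']
    X,Y=x,y
    for _ in range(20):
        s=1+c['k1']*(X*X+Y*Y); X,Y=x/s,y/s
    T=np.array(c['T']); return T[:3,3],T[:3,:3]@np.array([X,Y,1])
def onz(c,u,v,z):
    o,d=ray(c,u,v); return o+d*(z-o[2])/d[2]
def proj(c,p):
    T=np.array(c['T']); q=T[:3,:3].T@(np.array(p)-T[:3,3]); x,y=q[:2]/q[2]; s=1+c['k1']*(x*x+y*y)
    return c['fx']*x*s+c['cx'],c['fy']*y*s+c['cy']
def goal(grasp,yaw=None,Rm=None,d=0.167):
    """units of shift/turn from now to put grasp point at grasp; yaw = direction angle of tool y (pointing down)"""
    s=read_state(); R0=R.from_rotvec(s['orientation']); p0=np.array(s['tool_pos'])
    if Rm is None:
        best=None
        for k in (0,np.pi):
            y=np.array([np.cos(yaw+k),np.sin(yaw+k),0]); z=np.array([0,0,-1.])
            M=R.from_matrix(np.c_[np.cross(y,z),y,z]); w=(R0.inv()*M).magnitude()
            if best is None or w<best[0]: best=(w,M)
        M=best[1]
    else: M=R.from_matrix(Rm)
    tcp=np.array(grasp)-d*M.as_matrix()[:,2]
    return np.round(np.r_[R0.inv().apply(tcp-p0)/0.2,(R0.inv()*M).as_rotvec()/np.pi],3), np.round(tcp,3)
E
python3 - <<'E'
from h import *
print(read_state())
a=shot('top','top0.png');b=shot('scene','scene0.png')
for c in(a,b):print(c['fx'],c['cx'],c['k1'],np.round(c['T'],3).tolist())
E
```

```text
{'t': 0.0, 'q': array([-1.24944382e+00,  1.31183081e-01,  1.48927201e+00,  3.00272057e-05,
        1.52300310e+00, -8.54271674e-02]), 'dq': array([ 0.00059958,  0.00035153,  0.00141923, -0.00328639, -0.00097348,
       -0.00045097]), 'joint_torque': array([ 2.24510381e-04, -5.59831023e+01, -4.91763604e+01,  7.67849805e-02,
        3.51759593e-02, -1.73142753e-04]), 'tool_pos': array([ 0.23733145, -0.55081981,  0.40367803]), 'orientation': array([-3.07501915e+00, -6.34194546e-01,  2.97915424e-04]), 'force': array([ 0.08792007, -0.23347999, -0.31660509]), 'wrist_torque': array([ 0.00707816, -0.04488653, -0.02178672]), 'gripper_force': 0.0, 'opening': 0.09336204040458664}
394.1697570880763 279.803933894125 -0.00026388389304920714 [[-0.011, -0.982, 0.19, 0.291], [-0.999, 0.018, 0.037, -0.055], [-0.039, -0.19, -0.981, 1.026], [0.0, 0.0, 0.0, 1.0]]
543.2235859121832 278.6443197873176 -0.06537498224978526 [[-0.176, -0.844, 0.507, -0.311], [-0.984, 0.151, -0.091, 0.079], [-0.0, -0.515, -0.857, 1.389], [0.0, 0.0, 0.0, 1.0]]
```

View pics/top0.png

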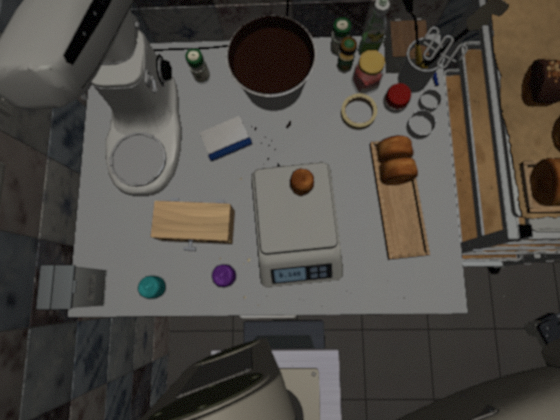

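View pics/scene0.png

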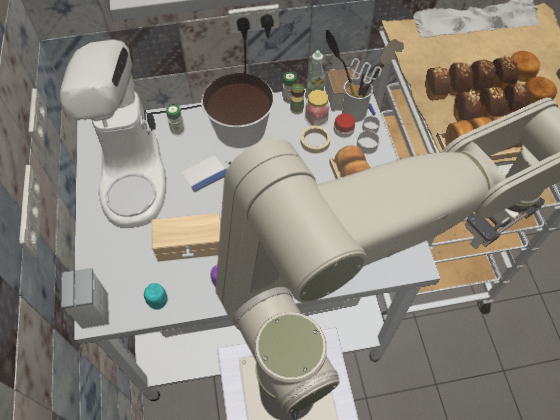

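The top view shows the shut case at about (191,221) with its pull at (190,247). The pan roll is at (302,181) and the pan centre near (295,208). The tray runs from (385,142) to (415,258), with its free half at the bottom. The purple (223,275) and turquoise (151,287) decoys are in front of the case.

```bash
python3 - <<'E'
from h import *
c=shot('top'); im=c['image']; hsv=cv2.cvtColor(im,cv2.COLOR_RGB2HSV)
for p in [(190,221),(405,215),(302,181),(295,225),(190,247),(210,300),(266,230)]: print(p,hsv[p[1],p[0]])
def rect(m,box,z,name):
    x0,y0,x1,y1=box; k=np.zeros_like(m);k[y0:y1,x0:x1]=m[y0:y1,x0:x1]
    cs,_=cv2.findContours(k,cv2.RETR_EXTERNAL,cv2.CHAIN_APPROX_NONE); ct=max(cs,key=cv2.contourArea)
    r=cv2.minAreaRect(ct); b=cv2.boxPoints(r); w=np.array([onz(c,*q,z) for q in b])
    ctr=w.mean(0); e=[w[1]-w[0],w[2]-w[1]]
    print(name,r,'ctr',ctr.round(4),[(np.linalg.norm(v).round(4),np.degrees(np.arctan2(v[1],v[0])).round(1)) for v in e])
wood=cv2.inRange(hsv,(5,60,60),(28,255,255))
rect(wood,(140,190,245,255),.086,'case')
rect(wood,(365,180,435,265),.026,'trayfree')
rect(wood,(285,165,320,200),.045,'roll')
pan=cv2.inRange(hsv,(0,0,110),(179,60,255))
cv2.imwrite('pics/crop.png',cv2.resize(np.hstack([im[130:290,140:445,::-1]]),None,fx=2.6,fy=2.6,interpolation=cv2.INTER_CUBIC))
E
```

```text
(190, 221) [ 17 102 145]
(405, 215) [ 16 104 130]
(302, 181) [ 12 181  97]
(295, 225) [ 20  18 127]
(190, 247) [110   7 110]
(210, 300) [ 15   4 117]
(266, 230) [ 24  20 125]
case ((192.1993408203125, 221.01138305664062), (81.46710968017578, 39.70665740966797), 3.2704880237579346) ctr [0.4656 0.1957 0.086 ] [(np.float64(0.0992), np.float64(-0.3)), (np.float64(0.2039), np.float64(-94.5))]
trayfree ((402.0762023925781, 217.1420135498047), (82.0650405883789, 41.28738021850586), 80.21759033203125) ctr [ 0.4785 -0.3294  0.026 ] [(np.float64(0.1074), np.float64(-81.1)), (np.float64(0.2118), np.float64(-175.0))]
roll ((302.0, 178.5), (21.0, 22.0), 90.0) ctr [ 0.5791 -0.0763  0.045 ] [(np.float64(0.057), np.float64(-91.4)), (np.float64(0.0561), np.float64(178.5))]
```

View pics/crop.png

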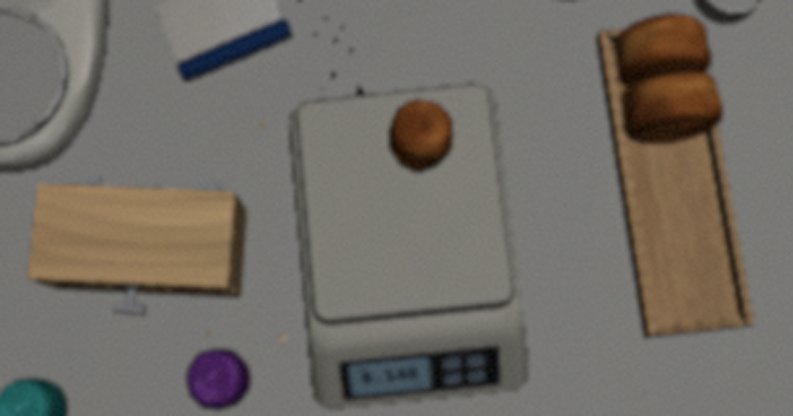

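The crop confirms the layout. In crop pixels, the pan corners are (296,100), (490,86), (513,303) and (318,322), and the case top corners are (38,184), (236,191), (232,289) and (30,279). The pull bar is centred at about (129,310), and the tray's near end runs from (648,335) to (751,325).

```bash
python3 - <<'E'
from h import *
c=shot('top')
f=lambda l,z:np.array([onz(c,140+u/2.6-.3,130+v/2.6-.3,z) for u,v in l])
def pr(n,w):
    print(n,w.round(3)[:,:2].tolist(),'mean',w.mean(0).round(4))
    for i in range(len(w)):
        v=w[(i+1)%len(w)]-w[i]; print('   ',np.linalg.norm(v).round(4),np.degrees(np.arctan2(v[1],v[0])).round(2))
pr('pan',f([(296,100),(490,86),(513,303),(318,322)],.1115))
pr('case',f([(38,184),(236,191),(232,289),(30,279)],.086))
pr('pull',f([(115,309),(144,312)],.066))
pr('tray',f([(602,31),(648,335),(751,325)],.026))
pr('roll',f([(421,132)],.15))
pr('rolltop',f([(421,128)],.1825))
pr('trayroll1',f([(630,138),(720,125)],.05))
E
```

```text
pan [[0.588, 0.042], [0.597, -0.139], [0.395, -0.152], [0.38, 0.022]] mean [ 0.4901 -0.0568  0.1115]
    0.1811 -87.06
    0.2031 -176.19
    0.1749 94.71
    0.2087 5.52
case [[0.519, 0.292], [0.508, 0.102], [0.415, 0.104], [0.427, 0.295]] mean [0.4671 0.1981 0.086 ]
    0.1905 -93.21
    0.0933 178.44
    0.1911 86.24
    0.0915 -1.89
pull [[0.4, 0.219], [0.397, 0.191]] mean [0.3984 0.205  0.066 ]
    0.0281 -96.71
    0.0281 83.29
tray [[0.682, -0.263], [0.371, -0.29], [0.38, -0.388]] mean [ 0.4777 -0.3137  0.026 ]
    0.3118 -175.03
    0.099 -85.26
    0.3275 22.57
roll [[0.543, -0.073]] mean [ 0.5434 -0.073   0.15  ]
    0.0 0.0
rolltop [[0.538, -0.072]] mean [ 0.5376 -0.0724  0.1825]
    0.0 0.0
trayroll1 [[0.562, -0.279], [0.573, -0.367]] mean [ 0.5672 -0.3227  0.05  ]
    0.0884 -82.73
    0.0884 97.27
```

```bash
python3 - <<'E'
from h import *
print(goal((.541,-.073,.26),np.radians(-85)))
print(goal((.39,-.312,.26),np.radians(-85)))
E
```

```text
(array([ 2.34 , -1.594, -0.113, -0.   ,  0.   ,  0.102]), array([ 0.541, -0.073,  0.427]))
(array([ 1.173, -0.795, -0.114, -0.   ,  0.   ,  0.102]), array([ 0.39 , -0.312,  0.427]))
```

arm_command([
  [0.22,-0.15,-0.02,0,0,0],
  [0.44,-0.3,-0.05,0,0,0],
  [0.66,-0.45,-0.08,0,0,0],
  [0.88,-0.6,-0.11,0,0,0],
  [1,-0.68,-0.11,0,0,0],
], fingers=-1)

```text
t: 0.82
tool_pos: [0.3684, -0.345, 0.4274]
orientation: [3.076, 0.637, 0.001]
force: [-0.0, -0.5, -0.3]
opening: 0.0932
gripper_force: 0.0
```

arm_command([
  [0.22,-0.15,0,0,0,0],
  [0.44,-0.3,0,0,0,0],
  [0.66,-0.45,0,0,0,0],
  [0.88,-0.6,0,0,0,0],
  [1,-0.68,0,0,0,0],
])

```text
t: 1.45
tool_pos: [0.498, -0.1406, 0.4266]
orientation: [-3.076, -0.638, -0.0]
force: [-0.4, -1.0, 0.0]
opening: 0.0929
gripper_force: 0.0
```

arm_command([
  [0.15,-0.1,0,0,0,0.03],
  [0.3,-0.2,0,0,0,0.07],
  [0.34,-0.23,0,0,0,0.1],
  [0.34,-0.23,0,0,0,0.1],
  [0.34,-0.23,0,0,0,0.1],
])

```text
t: 2.08
tool_pos: [0.5412, -0.0742, 0.4266]
orientation: [3.138, 0.148, -0.001]
force: [-0.3, 1.1, -0.3]
opening: 0.0928
gripper_force: 0.0
```

```bash
python3 - <<'E'
from h import *
c=shot('wrist','w1.png'); print(goal((.541,-.073,.157),np.radians(-85)),read_state()['t'])
for p in [(.541,-.073,.1825),(.541,-.073,.147)]: print(proj(c,p))
E
```

```text
(array([ 0.   , -0.007,  0.513,  0.   ,  0.   ,  0.002]), array([ 0.541, -0.073,  0.324])) 2.125
(np.float64(280.2810813479743), np.float64(218.82897437601932))
(np.float64(280.52669483181546), np.float64(206.78698356475928))
```

View pics/w1.png

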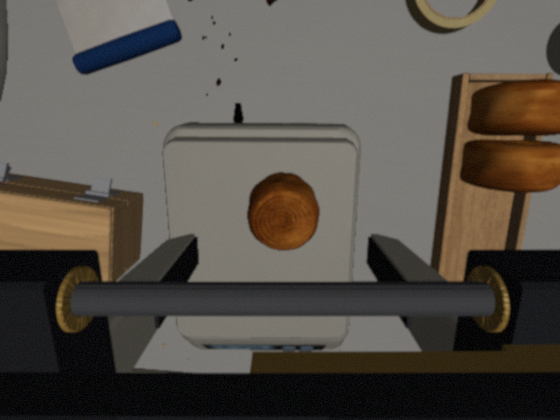

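The wrist view shows the roll's top disc at about (284,215) against (280,219) predicted, so it is within 3 mm. Descending.

arm_command([
  [0.01,0,0.15,0,0,0],
  [0.01,0.01,0.3,0,0,0],
  [0.01,0.01,0.42,0,0,0],
  [0.01,0.01,0.51,0,0,0],
  [0.01,0.01,0.51,0,0,0],
])

```text
t: 2.75
tool_pos: [0.5429, -0.0759, 0.3233]
orientation: [-3.137, -0.145, 0.004]
force: [0.4, -0.6, -0.6]
opening: 0.0933
gripper_force: 0.0
```

arm_command([
  [0,0,0,0,0,0],
  [0,0,0,0,0,0],
  [0,0,0,0,0,0],
  [0,0,0,0,0,0],
  [0,0,0,0,0,0],
], fingers=1, force=12)

```text
t: 3.38
tool_pos: [0.5437, -0.0756, 0.3252]
orientation: [3.138, 0.146, 0.001]
force: [-0.6, 0.6, 2.4]
opening: 0.0575
gripper_force: 12.0
```

```bash
python3 - <<'E'
from h import *
print(read_state()['opening'],read_state()['gripper_force'])
for z in (.24,.0535): print(goal((.467,-.331,z),np.radians(-85)))
E
```

```text
0.057508041845958965 12.020922813098878
(array([-0.5  ,  1.236, -0.409,  0.   , -0.   ,  0.002]), array([ 0.467, -0.331,  0.407]))
(array([-0.501,  1.236,  0.523,  0.   , -0.   ,  0.002]), array([ 0.467, -0.331,  0.22 ]))
```

arm_command([
  [0,0,-0.12,0,0,0],
  [-0.03,0.1,-0.3,0,0,0],
  [-0.13,0.35,-0.4,0,0,0],
  [-0.25,0.62,-0.4,0,0,0],
  [-0.37,0.9,-0.4,0,0,0],
])

```text
t: 4.0
tool_pos: [0.4859, -0.263, 0.4051]
orientation: [3.138, 0.147, 0.001]
force: [2.2, -0.7, -2.3]
opening: 0.0572
gripper_force: 11.9
```

arm_command([
  [-0.1,0.2,0,0,0,0],
  [-0.13,0.34,0.1,0,0,0],
  [-0.13,0.34,0.3,0,0,0],
  [-0.13,0.34,0.48,0,0,0],
  [-0.13,0.34,0.55,0,0,0],
])

```text
t: 4.62
tool_pos: [0.466, -0.3312, 0.2917]
orientation: [-3.135, -0.145, 0.006]
force: [-0.1, 0.2, -0.8]
opening: 0.0572
gripper_force: 11.9
```

```bash
python3 - <<'E'
from h import *
print(goal((.467,-.331,.053),np.radians(-85)))
c=shot('wrist','w2.png')
E
```

```text
(array([ 0.006,  0.001,  0.358, -0.001,  0.001,  0.002]), array([ 0.467, -0.331,  0.22 ]))
```

View pics/w2.png

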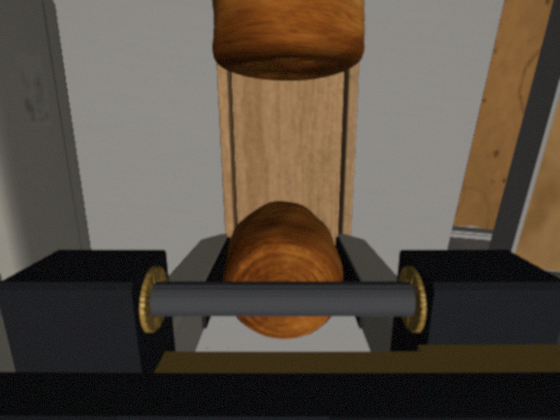

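The roll (column 285) lines up with the tray's midline (column 288), and there is clear space before the tray rolls. Lowering.

arm_command([
  [0,0.01,0.12,0,0,0],
  [0,0.01,0.22,0,0,0],
  [0,0.01,0.29,0,0,0],
  [0,0.01,0.33,0,0,0],
  [0,0.01,0.355,0,0,0],
])

```text
t: 5.3
tool_pos: [0.4672, -0.3338, 0.2236]
orientation: [3.138, 0.146, 0.0]
force: [-0.7, 0.1, -1.0]
opening: 0.0579
gripper_force: 11.9
```

arm_command([
  [0,0,0.003,0,0,0],
  [0,0,0.006,0,0,0],
  [0,0,0.006,0,0,0],
  [0,0,0.006,0,0,0],
  [0,0,0.006,0,0,0],
])

```text
t: 5.92
tool_pos: [0.4672, -0.3338, 0.2227]
orientation: [3.138, 0.145, 0.0]
force: [-0.5, 0.3, -0.4]
opening: 0.0572
gripper_force: 11.9
```

arm_command([
  [0,0,0.005,0,0,0],
  [0,0,0.01,0,0,0],
  [0,0,0.014,0,0,0],
  [0,0,0.014,0,0,0],
  [0,0,0.014,0,0,0],
])

```text
t: 6.55
tool_pos: [0.4671, -0.3338, 0.2198]
orientation: [-3.138, -0.145, -0.0]
force: [0.3, -0.6, 1.0]
opening: 0.0571
gripper_force: 11.9
```

arm_command([
  [0,0,0.003,0,0,0],
  [0,0,0.003,0,0,0],
  [0,0,0.003,0,0,0],
  [0,0,0.003,0,0,0],
  [0,0,0.003,0,0,0],
], fingers=-0.7)

```text
t: 7.18
tool_pos: [0.4671, -0.3338, 0.2192]
orientation: [3.138, 0.145, 0.0]
force: [0.5, -0.7, 0.2]
opening: 0.0791
gripper_force: 0.0
```

arm_command([
  [0,0,-0.1,0,0,0],
  [0,0,-0.3,0,0,0],
  [0,0,-0.55,0,0,0],
  [0,0,-0.8,0,0,0],
  [0,0,-0.9,0,0,0],
])

```text
t: 7.8
tool_pos: [0.4676, -0.3342, 0.4048]
orientation: [3.133, 0.145, 0.008]
force: [-0.2, -0.3, 0.1]
opening: 0.0788
gripper_force: 0.0
```

```bash
python3 - <<'E'
from h import *
a=shot('top')['image'];w=shot('wrist')['image']
cv2.imwrite('pics/v3.png',np.hstack([cv2.resize(a[110:310,140:440],(480,320)),cv2.resize(w,(320,320))])[:,:,::-1])
print(goal((.37,.206,.2),np.radians(-93.2+180)))
E
```

```text
(array([-2.370e-01, -2.735e+00,  1.670e-01,  1.000e-03, -1.000e-03,
        4.700e-02]), array([0.37 , 0.206, 0.367]))
```

View pics/v3.png

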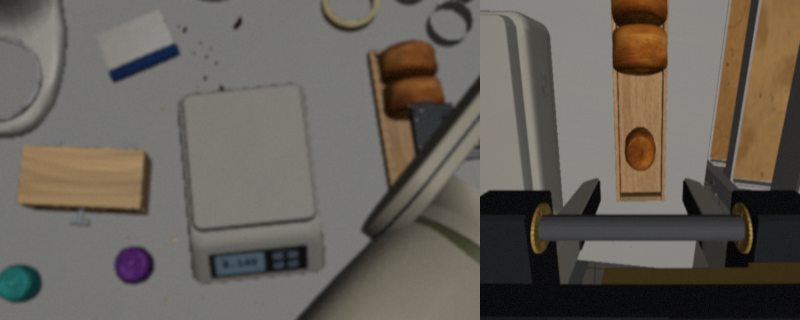

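The wrist view shows the roll standing in the free half of the tray at (640,148), with the tray's own rolls untouched. Next is the lid pull.

arm_command([
  [0,-0.2,0,0,0,0],
  [0,-0.5,0,0,0,0],
  [0,-0.8,0,0,0,0],
  [0,-1,0,0,0,0],
  [0,-1,0,0,0,0],
], fingers=-0.3)

```text
t: 8.52
tool_pos: [0.448, -0.1323, 0.397]
orientation: [-3.136, -0.151, 0.004]
force: [-0.2, 0.1, -0.2]
opening: 0.0605
gripper_force: 0.0
```

arm_command([
  [0,-0.3,0,0,0,0],
  [0,-0.6,0,0,0,0],
  [0,-0.9,0,0,0,0],
  [0,-1,0,0,0,0],
  [0,-1,0,0,0,0],
])

```text
t: 9.15
tool_pos: [0.4301, 0.065, 0.3977]
orientation: [3.138, 0.149, -0.004]
force: [-0.7, 0.2, -0.5]
opening: 0.0603
gripper_force: 0.0
```

```bash
python3 - <<'E'
from h import *
print(goal((.398,.203,.22),np.radians(-93.2)))
E
```

```text
(array([-0.094, -0.702,  0.054,  0.   ,  0.001,  0.048]), array([0.398, 0.203, 0.387]))
```

arm_command([
  [-0.02,-0.2,0.02,0,0,0.02],
  [-0.05,-0.45,0.05,0,0,0.04],
  [-0.09,-0.7,0.05,0,0,0.048],
  [-0.09,-0.7,0.05,0,0,0.048],
  [-0.09,-0.7,0.05,0,0,0.048],
])

```text
t: 9.78
tool_pos: [0.3999, 0.201, 0.3885]
orientation: [3.139, -0.092, -0.001]
force: [0.5, -0.9, -0.9]
opening: 0.0602
gripper_force: 0.0
```

```bash
python3 - <<'E'
from h import *
c=shot('wrist','w4.png')
print(goal((.398,.203,.071),np.radians(-93.2)))
for p in [(.4,.218,.066),(.398,.188,.066),(.398,.203,.066),(.513,.1957,.046)]: print(proj(c,p))
E
```

```text
(array([-0.01 , -0.011,  0.753,  0.   ,  0.   , -0.001]), array([0.398, 0.203, 0.238]))
(np.float64(263.84806729341636), np.float64(196.59183106861488))
(np.float64(295.1620922320142), np.float64(196.80029583971015))
(np.float64(279.5713886574863), np.float64(197.71077624988624))
(np.float64(279.9555987184505), np.float64(72.92425984929343))
```

View pics/w4.png

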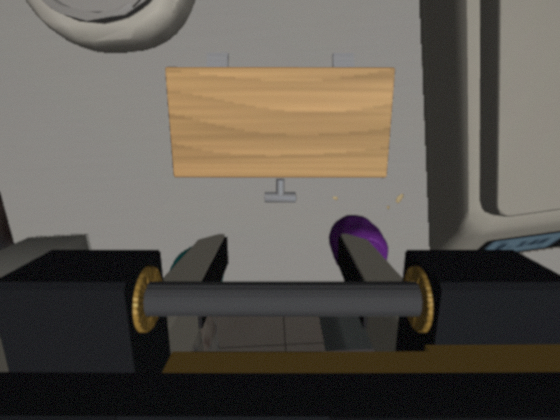

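The pull bar spans about (265–297,197), within 1–2 px of the prediction. Descending onto it.

arm_command([
  [-0.01,0,0.2,0,0,0],
  [-0.01,-0.01,0.4,0,0,0],
  [-0.01,-0.01,0.58,0,0,0],
  [-0.01,-0.01,0.7,0,0,0],
  [-0.01,-0.01,0.75,0,0,0],
])

```text
t: 10.45
tool_pos: [0.3974, 0.2026, 0.2375]
orientation: [3.139, -0.095, -0.004]
force: [-0.6, -1.5, -0.1]
opening: 0.0607
gripper_force: 0.0
```

arm_command([
  [0,0,0,0,0,0],
  [0,0,0,0,0,0],
  [0,0,0,0,0,0],
  [0,0,0,0,0,0],
  [0,0,0,0,0,0],
], fingers=1, force=15)

```text
t: 11.08
tool_pos: [0.3979, 0.2037, 0.2401]
orientation: [3.138, -0.091, 0.002]
force: [-0.3, -8.2, 4.3]
opening: 0.0296
gripper_force: 15.0
```

```bash
python3 - <<'E'
from h import *
s=read_state(); print(s['opening'],s['gripper_force'],s['force'])
g=np.array(s['tool_pos'])+.167*R.from_rotvec(s['orientation']).as_matrix()[:,2]; print(g)
r=np.hypot(.114,.02);a0=np.arctan2(.02,.114)
for ph in [.15,.3,.45,.6,.75,.9,1.05,1.2,1.35,1.5,1.65,1.75,1.83,1.9]:
    a=a0+ph; print(ph,'dx %.3f dz %.3f'%((-r*np.cos(a)+.114)/.2,-(r*np.sin(a)-.02)/.2))
E
```

```text
0.02961661637407473 15.000721961259842 [-0.29841046 -8.16207548  4.2605889 ]
[0.39811747 0.20332191 0.07310237]
0.15 dx 0.021 dz -0.084
0.3 dx 0.055 dz -0.164
0.45 dx 0.100 dz -0.238
0.6 dx 0.156 dz -0.304
0.75 dx 0.221 dz -0.362
0.9 dx 0.294 dz -0.409
1.05 dx 0.373 dz -0.444
1.2 dx 0.457 dz -0.467
1.35 dx 0.543 dz -0.478
1.5 dx 0.629 dz -0.476
1.65 dx 0.715 dz -0.460
1.75 dx 0.770 dz -0.443
1.83 dx 0.813 dz -0.425
1.9 dx 0.849 dz -0.407
```

arm_command([
  [0.021,0.005,-0.084,0,0,0],
  [0.055,0.005,-0.164,0,0,0],
  [0.1,0.005,-0.238,0,0,0],
  [0.156,0.005,-0.304,0,0,0],
  [0.221,0.005,-0.362,0,0,0],
])

```text
t: 11.7
tool_pos: [0.4421, 0.2006, 0.3128]
orientation: [3.14, -0.091, 0.0]
force: [1.8, -2.4, -5.2]
opening: 0.03
gripper_force: 15.0
```

arm_command([
  [0.073,0,-0.047,0,0,0],
  [0.152,0,-0.082,0,0,0],
  [0.236,0,-0.105,0,0,0],
  [0.322,0,-0.116,0,0,0],
  [0.408,0,-0.114,0,0,0],
])

```text
t: 12.32
tool_pos: [0.5241, 0.1957, 0.3357]
orientation: [3.14, -0.092, 0.002]
force: [-1.1, -2.4, -1.4]
opening: 0.0297
gripper_force: 15.0
```

arm_command([
  [0.05,0,0.007,0,0,0],
  [0.1,0,0.02,0,0,0],
  [0.14,0,0.033,0,0,0],
  [0.184,0,0.051,0,0,0],
  [0.2,0,0.058,0,0,0],
])

```text
t: 12.95
tool_pos: [0.5639, 0.1933, 0.3237]
orientation: [3.14, -0.092, 0.003]
force: [2.4, -5.2, 4.4]
opening: 0.0297
gripper_force: 15.0
```

arm_command([
  [0,0,0,0,0,0],
  [0,0,0,0,0,0],
  [0,0,-0.1,0,0,0],
  [0,0,-0.25,0,0,0],
  [0,0,-0.4,0,0,0],
], fingers=-0.3)

```text
t: 13.58
tool_pos: [0.5626, 0.1939, 0.4052]
orientation: [-3.14, 0.091, -0.001]
force: [0.1, -0.1, 0.3]
opening: 0.0603
gripper_force: 0.0
```

```bash
python3 - <<'E'
from h import *
print(goal((.470,.253,.2),np.radians(-93.2)))
E
```

```text
(array([-0.48 , -0.268,  0.191, -0.   , -0.   , -0.001]), array([0.47 , 0.253, 0.367]))
```

arm_command([
  [-0.15,-0.08,0,0,0,0],
  [-0.32,-0.18,0.1,0,0,0],
  [-0.48,-0.27,0.19,0,0,0],
  [-0.48,-0.27,0.19,0,0,0],
  [-0.48,-0.27,0.19,0,0,0],
], fingers=-0.12)

```text
t: 14.2
tool_pos: [0.4706, 0.2533, 0.3664]
orientation: [-3.14, 0.09, -0.003]
force: [-0.5, -0.6, -0.2]
opening: 0.0521
gripper_force: 0.0
```

```bash
python3 - <<'E'
from h import *
c=shot('wrist','w5.png')
print(goal((.470,.253,.069),np.radians(-93.2)))
for p in [(.470,.253,.076),(.470,.253,.06)]: print(proj(c,p))
E
```

```text
(array([-0.006,  0.001,  0.652, -0.   , -0.001, -0.001]), array([0.47 , 0.253, 0.236]))
(np.float64(282.57534599443346), np.float64(205.18762467346855))
(np.float64(282.5731801917789), np.float64(201.0145716171528))
```

View pics/w5.png

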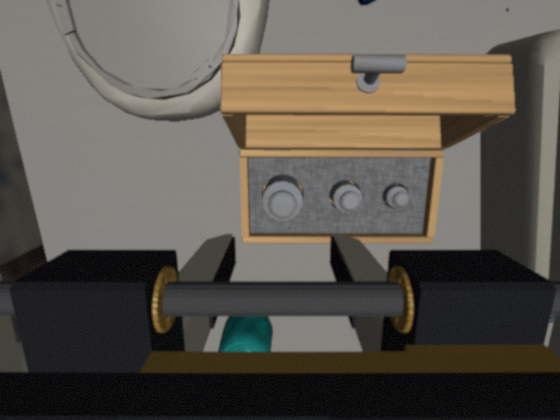

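The knob top is at about (283,203) against (282.6,205) predicted, and the lid is lying back. I'll check the camera's clearance to the lid before descending.

```bash
python3 - <<'E'
from h import *
s=read_state();c=shot('wrist');T=np.array(c['T'])
print(R.from_rotvec(s['orientation']).as_matrix().T@(T[:3,3]-s['tool_pos']))
E
```

```text
[0.0654897  0.00037186 0.02066033]
```

arm_command([
  [0,0,0.15,0,0,0],
  [0,0,0.3,0,0,0],
  [0,0,0.42,0,0,0],
  [0,0,0.5,0,0,0],
  [0,0,0.53,0,0,0],
])

```text
t: 14.92
tool_pos: [0.4705, 0.2528, 0.2582]
orientation: [3.14, -0.092, -0.001]
force: [0.8, 0.2, 1.2]
opening: 0.0519
gripper_force: 0.0
```

arm_command([
  [0,0,0.05,0,0,0],
  [0,0,0.08,0,0,0],
  [0,0,0.11,0,0,0],
  [0,0,0.11,0,0,0],
  [0,0,0.11,0,0,0],
])

```text
t: 15.55
tool_pos: [0.4703, 0.2533, 0.237]
orientation: [-3.14, 0.091, -0.001]
force: [0.0, -0.8, 0.4]
opening: 0.0524
gripper_force: 0.0
```

arm_command([
  [0,0,0,0,0,0],
  [0,0,0,0,0,0],
  [0,0,0,0,0,0],
  [0,0,0,0,0,0],
  [0,0,0,0,0,0],
], fingers=1, force=40)

```text
t: 16.18
tool_pos: [0.4703, 0.2534, 0.2371]
orientation: [-3.14, 0.091, -0.001]
force: [0.2, 2.8, 3.1]
opening: 0.036
gripper_force: 40.0
```

arm_command([
  [0,0,-0.05,0,0,0],
  [0,0,-0.15,0,0,0],
  [0,0,-0.3,0,0,0],
  [0,0,-0.5,0,0,0],
  [0,0,-0.7,0,0,0],
])

```text
t: 16.8
tool_pos: [0.4696, 0.2528, 0.3772]
orientation: [3.139, -0.092, -0.003]
force: [-0.0, -0.2, -5.5]
opening: 0.0365
gripper_force: 40.0
```

```bash
python3 - <<'E'
from h import *
s=read_state();print(s['opening'],s['force'],s['wrist_torque'])
print(goal((.490,-.057,.22),np.radians(-93.2)))
E
```

```text
0.0364820608033713 [-0.03516087 -0.18343757 -5.47666766] [0.05879409 0.0047786  0.00043125]
(array([ 1.92e-01,  1.54e+00, -4.70e-02,  0.00e+00,  1.00e-03, -1.00e-03]), array([ 0.49 , -0.057,  0.387]))
```

arm_command([
  [0.02,0.12,-0.04,0,0,0],
  [0.04,0.35,-0.05,0,0,0],
  [0.08,0.6,-0.05,0,0,0],
  [0.1,0.82,-0.05,0,0,0],
  [0.12,1,-0.05,0,0,0],
])

```text
t: 17.42
tool_pos: [0.4819, 0.0503, 0.3863]
orientation: [3.14, -0.093, -0.003]
force: [0.6, -0.7, -4.6]
opening: 0.0362
gripper_force: 40.0
```

arm_command([
  [0.02,0.2,0,0,0,0],
  [0.05,0.38,0,0,0,0],
  [0.07,0.49,0,0,0,0],
  [0.07,0.54,0,0,0,0],
  [0.07,0.54,0,0,0,0],
])

```text
t: 18.05
tool_pos: [0.4898, -0.0567, 0.3864]
orientation: [-3.14, 0.093, 0.002]
force: [0.8, 0.3, -5.1]
opening: 0.0364
gripper_force: 40.0
```

```bash
python3 - <<'E'
from h import *
c=shot('wrist','w6.png')
print(goal((.490,-.057,.1695),np.radians(-93.2)))
print(proj(c,(.490,-.057,.1115)))
E
```

```text
(array([ 0.001,  0.005,  0.25 , -0.   ,  0.   , -0.001]), array([ 0.49 , -0.057,  0.336]))
(np.float64(282.38581222799996), np.float64(207.74760780380754))
```

View pics/w6.png

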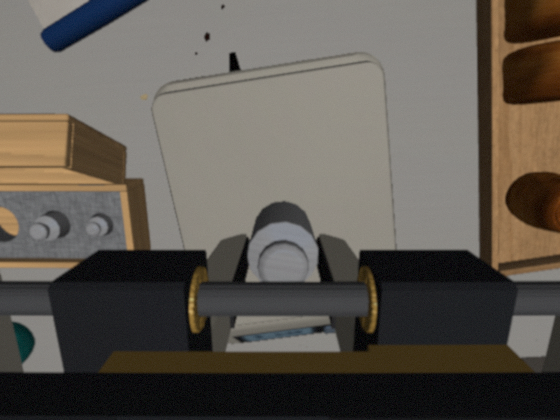

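The weight is held upright. The pan's side edges at row 208 are at about 176 and 392 (middle 284), and the far edge gives a centre row of about 203. The prediction of (282,208) is good, so I'll lower gently.

arm_command([
  [0,0.005,0.07,0,0,0],
  [0,0.005,0.14,0,0,0],
  [0,0.005,0.19,0,0,0],
  [0,0.005,0.22,0,0,0],
  [0,0.005,0.235,0,0,0],
])

```text
t: 18.73
tool_pos: [0.4901, -0.0574, 0.3393]
orientation: [-3.14, 0.091, 0.001]
force: [-0.1, 0.4, -4.9]
opening: 0.0364
gripper_force: 40.0
```

arm_command([
  [0,0,0.003,0,0,0],
  [0,0,0.006,0,0,0],
  [0,0,0.009,0,0,0],
  [0,0,0.012,0,0,0],
  [0,0,0.012,0,0,0],
])

```text
t: 19.35
tool_pos: [0.4901, -0.0575, 0.3374]
orientation: [3.14, -0.091, 0.0]
force: [-0.4, 0.7, -4.7]
opening: 0.0368
gripper_force: 40.0
```

arm_command([
  [0,0,0.002,0,0,0],
  [0,0,0.004,0,0,0],
  [0,0,0.005,0,0,0],
  [0,0,0.005,0,0,0],
  [0,0,0.005,0,0,0],
])

```text
t: 19.98
tool_pos: [0.4902, -0.0575, 0.3365]
orientation: [3.14, -0.091, 0.0]
force: [-0.5, -0.9, -2.1]
opening: 0.0369
gripper_force: 40.0
```

Contact has begun: the load on the tool has dropped from 5 N to 2 N. I'll go a touch further, release, then rise.

arm_command([
  [0,0,0.002,0,0,0],
  [0,0,0.002,0,0,0],
  [0,0,0.002,0,0,0],
  [0,0,0.002,0,0,0],
  [0,0,0.002,0,0,0],
])

```text
t: 20.6
tool_pos: [0.4903, -0.0575, 0.3365]
orientation: [3.14, -0.091, 0.001]
force: [-2.6, 1.7, 5.1]
opening: 0.0367
gripper_force: 40.0
```

arm_command([
  [0,0,0,0,0,0],
  [0,0,0,0,0,0],
  [0,0,0,0,0,0],
  [0,0,0,0,0,0],
  [0,0,0,0,0,0],
], fingers=-0.3)

```text
t: 21.22
tool_pos: [0.4901, -0.0575, 0.3359]
orientation: [3.14, -0.091, -0.0]
force: [-0.7, -0.2, -0.8]
opening: 0.0605
gripper_force: 0.0
```

arm_command([
  [0,0,-0.08,0,0,0],
  [0,0,-0.2,0,0,0],
  [0,0,-0.32,0,0,0],
  [0,0,-0.4,0,0,0],
  [0,0,-0.4,0,0,0],
])

```text
t: 21.85
tool_pos: [0.4905, -0.0576, 0.4179]
orientation: [3.14, -0.091, 0.005]
force: [-0.0, 0.9, 0.3]
opening: 0.0603
gripper_force: 0.0
```

```bash
python3 - <<'E'
from h import *
print(goal((.5655,.1935,.24),np.radians(-93.2)))
a=shot('top')['image'];w=shot('wrist')['image']
cv2.imwrite('pics/v7.png',np.hstack([cv2.resize(a[130:290,150:420],(405,320)),cv2.resize(w,(390,320))])[:,:,::-1])
E
```

```text
(array([ 3.010e-01, -1.275e+00,  5.500e-02,  0.000e+00, -1.000e-03,
       -1.000e-03]), array([0.566, 0.194, 0.407]))
```

View pics/v7.png

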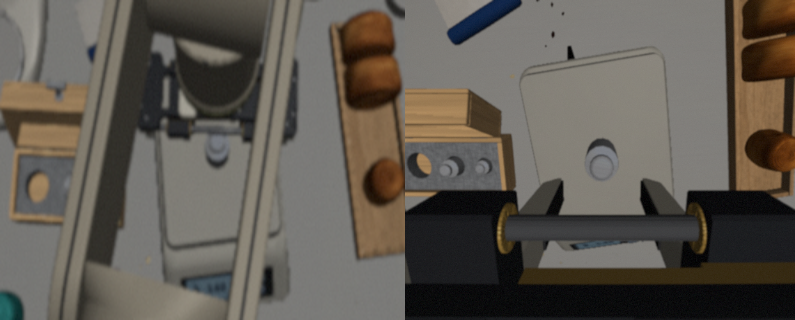

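The wrist view shows the weight upright in the middle of the pan at (601,165). The lid is still back and both small weights are in their bores. Next, the pull again, to close the lid.

arm_command([
  [0.05,-0.2,0,0,0,0],
  [0.11,-0.45,0,0,0,0],
  [0.17,-0.7,0,0,0,0],
  [0.22,-0.95,0,0,0,0],
  [0.24,-1,0,0,0,0],
])

```text
t: 22.58
tool_pos: [0.5495, 0.1421, 0.4141]
orientation: [-3.14, 0.086, 0.004]
force: [-0.5, 0.4, 0.5]
opening: 0.0607
gripper_force: 0.0
```

arm_command([
  [0.04,-0.15,0,0,0,0],
  [0.07,-0.275,0,0,0,0],
  [0.07,-0.275,0,0,0,0],
  [0.07,-0.275,0,0,0,0],
  [0.07,-0.275,0,0,0,0],
])

```text
t: 23.2
tool_pos: [0.5668, 0.1924, 0.4157]
orientation: [3.14, -0.093, -0.001]
force: [-0.2, 0.7, -0.1]
opening: 0.0604
gripper_force: 0.0
```

```bash
python3 - <<'E'
from h import *
print(goal((.5675,.1935,.1545),np.radians(-93.2)))
c=shot('wrist','w8.png')
for y in (.178,.193,.208): print(proj(c,(.5675,y,.1474)))
im=c['image']; cv2.imwrite('pics/w8c.png',cv2.resize(im[120:380,130:430,::-1],(600,520)))
E
```

```text
(array([ 0.003, -0.006,  0.471,  0.   ,  0.   , -0.001]), array([0.568, 0.194, 0.322]))
(np.float64(299.7597740990838), np.float64(208.2943470780839))
(np.float64(280.92911890392963), np.float64(209.3971674924728))
(np.float64(262.12919989196337), np.float64(210.4979487395005))
```

View pics/w8c.png

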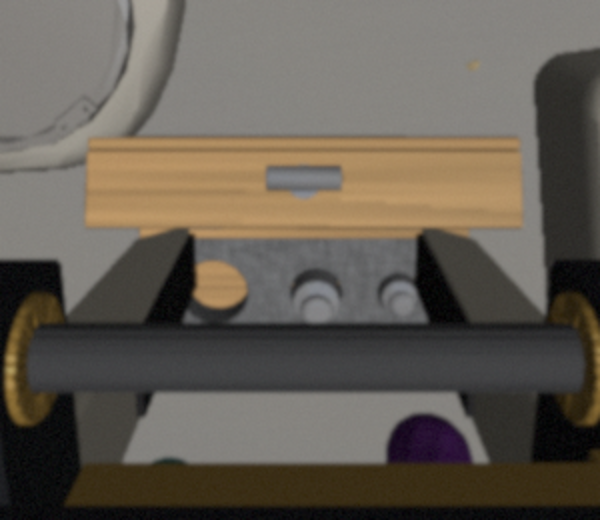

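The bar is at pixels (263–300,209), matching the predicted (281,209). Descending and gripping.

arm_command([
  [0,-0.005,0.14,0,0,0],
  [0,-0.005,0.27,0,0,0],
  [0,-0.005,0.38,0,0,0],
  [0,-0.005,0.44,0,0,0],
  [0,-0.005,0.47,0,0,0],
])

```text
t: 23.88
tool_pos: [0.5669, 0.1941, 0.3216]
orientation: [3.14, -0.092, -0.001]
force: [0.5, -0.7, -0.1]
opening: 0.0606
gripper_force: 0.0
```

arm_command([
  [0,0,0,0,0,0],
  [0,0,0,0,0,0],
  [0,0,0,0,0,0],
  [0,0,0,0,0,0],
  [0,0,0,0,0,0],
], fingers=1, force=15)

```text
t: 24.5
tool_pos: [0.5672, 0.1935, 0.3227]
orientation: [3.138, -0.092, 0.001]
force: [-1.1, -5.1, 3.9]
opening: 0.0299
gripper_force: 15.0
```

```bash
python3 - <<'E'
import numpy as np
r=np.hypot(.114,.02);a0=np.arctan2(.02,.114);q=lambda p:np.array([-r*np.cos(a0+p),-r*np.sin(a0+p)])/.2
P=[1.9,1.83,1.71,1.56,1.41,1.26,1.11,.96,.81,.66,.52,.40,.29,.19,.11,.05,.02,.0,0,0,0]
for i in range(0,20,5): print([list((q(p)-q(P[i])).round(3)) for p in P[i+1:i+6]])
E
```

```text
[[np.float64(-0.036), np.float64(-0.018)], [np.float64(-0.101), np.float64(-0.044)], [np.float64(-0.185), np.float64(-0.064)], [np.float64(-0.271), np.float64(-0.072)], [np.float64(-0.358), np.float64(-0.066)]]
[[np.float64(-0.085), np.float64(0.018)], [np.float64(-0.166), np.float64(0.049)], [np.float64(-0.241), np.float64(0.091)], [np.float64(-0.31), np.float64(0.145)], [np.float64(-0.366), np.float64(0.203)]]
[[np.float64(-0.041), np.float64(0.056)], [np.float64(-0.073), np.float64(0.111)], [np.float64(-0.096), np.float64(0.164)], [np.float64(-0.111), np.float64(0.208)], [np.float64(-0.119), np.float64(0.242)]]
[[np.float64(-0.004), np.float64(0.017)], [np.float64(-0.006), np.float64(0.028)], [np.float64(-0.006), np.float64(0.028)], [np.float64(-0.006), np.float64(0.028)], [np.float64(-0.006), np.float64(0.028)]]
```

arm_command([
  [-0.036,0.003,-0.018,0,0,0],
  [-0.101,0.003,-0.044,0,0,0],
  [-0.185,0.003,-0.064,0,0,0],
  [-0.271,0.003,-0.072,0,0,0],
  [-0.358,0.003,-0.066,0,0,0],
])

```text
t: 25.12
tool_pos: [0.4947, 0.1976, 0.3359]
orientation: [3.139, -0.092, 0.002]
force: [0.7, -4.5, -1.8]
opening: 0.0298
gripper_force: 15.0
```

arm_command([
  [-0.085,0,0.018,0,0,0],
  [-0.166,0,0.049,0,0,0],
  [-0.241,0,0.091,0,0,0],
  [-0.31,0,0.145,0,0,0],
  [-0.366,0,0.203,0,0,0],
])

```text
t: 25.75
tool_pos: [0.4213, 0.202, 0.2944]
orientation: [3.139, -0.091, -0.0]
force: [2.5, -4.2, -2.0]
opening: 0.0296
gripper_force: 15.0
```

arm_command([
  [-0.041,0,0.056,0,0,0],
  [-0.073,0,0.111,0,0,0],
  [-0.096,0,0.164,0,0,0],
  [-0.111,0,0.208,0,0,0],
  [-0.119,0,0.242,0,0,0],
])

```text
t: 26.38
tool_pos: [0.3978, 0.2034, 0.2453]
orientation: [3.139, -0.091, -0.002]
force: [-1.6, -5.6, 0.2]
opening: 0.03
gripper_force: 15.0
```

arm_command([
  [-0.004,0,0.017,0,0,0],
  [-0.006,0,0.028,0,0,0],
  [-0.006,0,0.028,0,0,0],
  [-0.006,0,0.028,0,0,0],
  [-0.006,0,0.028,0,0,0],
])

```text
t: 27.0
tool_pos: [0.3969, 0.2035, 0.2404]
orientation: [3.139, -0.091, -0.002]
force: [-3.4, -5.6, 1.1]
opening: 0.0297
gripper_force: 15.0
```

arm_command([
  [0,0,0.005,0,0,0],
  [0,0,0.01,0,0,0],
  [0,0,0.01,0,0,0],
  [0,0,0.01,0,0,0],
  [0,0,0.01,0,0,0],
])

```text
t: 27.62
tool_pos: [0.3973, 0.2035, 0.2398]
orientation: [3.139, -0.091, -0.001]
force: [-9.5, -9.6, 14.2]
opening: 0.0297
gripper_force: 15.0
```

arm_command([
  [0,0,0,0,0,0],
  [0,0,0,0,0,0],
  [0,0,0,0,0,0],
  [0,0,0,0,0,0],
  [0,0,0,0,0,0],
], fingers=-0.3)

```text
t: 28.25
tool_pos: [0.3973, 0.2038, 0.2385]
orientation: [-3.14, 0.091, 0.0]
force: [-0.8, -0.7, -0.4]
opening: 0.0602
gripper_force: 0.0
```

arm_command([
  [0,0,-0.15,0,0,0],
  [0,0,-0.4,0,0,0],
  [0,0,-0.65,0,0,0],
  [0,0,-0.8,0,0,0],
  [0,0,-0.8,0,0,0],
])

```text
t: 28.88
tool_pos: [0.3981, 0.204, 0.4016]
orientation: [-3.138, 0.091, -0.008]
force: [0.4, 0.2, 0.9]
opening: 0.0605
gripper_force: 0.0
```

```bash
python3 - <<'E'
from h import *
a=shot('top')['image'];w=shot('wrist')['image']
cv2.imwrite('pics/v9.png',np.hstack([cv2.resize(a[120:290,140:440],(460,320)),cv2.resize(w,(340,320))])[:,:,::-1])
E
```

```text
(no output)
```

View pics/v9.png

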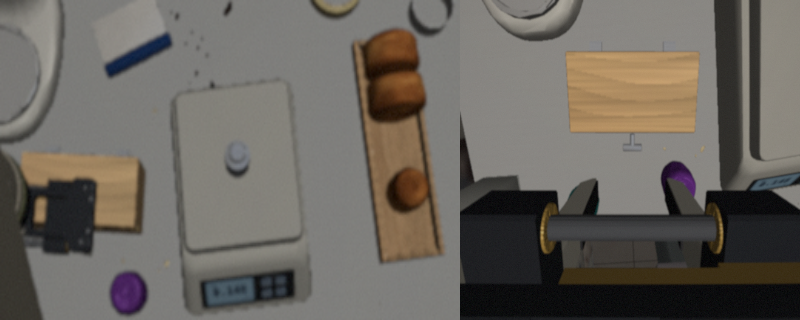

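The lid is shut, the weight stands mid-pan at (237,155), the roll stands in the tray at (408,189), and the gripper is clear of everything.

```bash
python3 -c "
from plant import *
print(close_job())"
```

```text
the job is handed in; nothing more can be done
None
```

I handed the job in at about 29 s, and by the last pictures everything is in place: the roll stands in the tray's free half, the largest weight is upright mid-pan and the lid is shut. The hand-in gave no verdict.

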